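# Lay the tablet carton down in its taped place

### The arm

A 7-joint arm with a two-finger parallel gripper is mounted at the origin on the work surface. World frame = base frame: x ahead of the robot, y to its left, z up, the work surface at z = 0. Lengths are in m, angles in rad, forces in N, time in s.
With the tool pointing down it reaches from about 0.35 to 0.9 m from the base axis. Payload 7.2 kg.
Tool frame: the origin (TCP) lies midway between the tips of the shut fingers; the grasp point (between the pads) lies 19 mm behind it; z points along the fingers, y is the line along which they close (so a half turn about z gives the same grasp; the last joint's range is limited). The gripper opens to 85 mm and grips with 20 to 120 N. Pads are 22 mm wide; open, the fingers measure 114 mm over their backs; the gripper's body (76 mm by 85 mm) begins 54 mm behind the grasp point. The pads swing forward as they close: fully open they stand 13 mm farther back than shut.
Start: joints at [-1.356, 0.411, -0.013, 1.596, 0.006, 1.134, -0.082], TCP at [0.174, 0.6, 0.231] pointing down, gripper open.
Joint ranges: [-2.95, 2.95], [-0.29, 1.99], [-1.47, 1.44], [0.14, 2.54], [-1.03, 4.17], [0.13, 1.85], [-2.86, 2.86]. Speed limits (rad/s): [2.39, 2.39, 3.01, 3.01, 3.14, 3.14, 3.14].

### API

Orientations are given as a unit quaternion [w, x, y, z].
In Python, from plant import bot, viewer gives the robot as it stands.
- The arm moves only by the tool step_arm, never from a script. Its argument "series" is one flat list of numbers, 6 for each row, row after row: the shift along the tool's x, y, z in m, then the turn, a rotation vector about the tool's x, y, z in rad. A call has 1 to 20 rows; each row is the pose to reach, as a shift and turn from the pose commanded when the call began, along the tool's axes at that moment; what a row does not reach only later rows make up. A row lasts 1/12 s, in which the tool goes at most 41.7 mm and 7.16 degrees, less where a joint would pass 70% of its speed; a pose out of reach is approached as far as the arm can. A call with a gripper value outside its range is refused whole. "jaw" is the closure in counts, from 0 (fully open) to 255 (shut), set as the call begins (left out, the last holds). The fingers move at their own pace and stop on an object; "squeeze" is the grip in N (left out, the last holds). Time passes only in rows, so rows that repeat a pose let the fingers close. It gives the time, the measured TCP pose, the force, the opening and the grip force at its end, in the units of the state.
- bot.observe(): the state, without advancing time (a new reading comes with each control period).
- viewer.grab_frame(name): name is "scene" or "side" or "wrist"; returns the picture (420x560x3 uint8, blue, green, red); there is no depth.
- viewer.camera_model(name): a dict with "fx", "fy", "cx", "cy" (pixels), "dist" ([k1, k2, p1, p2, k3] as OpenCV has them; the pictures are not rectified), "eye" and "orientation" of the camera in the world; the wrist camera has in their place "tool_from_camera" (4x4, takes a point from camera to tool coordinates, whose origin is the TCP and whose axes are the flange's). Camera axes: x right, y down, z forward; pixel columns grow to the right and rows downward; lengths in m; the calibration is good to about 2 mm. A picture is of the moment at which its call begins: read the wrist's pose just before it. camera_model takes no time and is no camera call.
- bot.sign_off(): hands the job in; it is judged then, once.
The state is a dict: "time": time; "qpos": joint angles; "joint_vel": joint speeds; "tau": joint torques, N m; "tool_pos": TCP position; "orientation": TCP orientation; "contact_force": force on the tool from outside, world axes, zero at the start; "ft_torque": the same for the moment, N m; "opening": opening from 0.0 (shut) to 1.0 (fully open); "grip_force": force on a finger pad.
Only numpy, scipy, OpenCV 4.12 (cv2) and the standard library are available. Lean on these libraries where they do the work, as an engineer would, in place of code of your own. Each camera call takes 0.05 s, during which the arm holds its last target. There are 200 camera calls.

### The job

On the laundry counter, slide the orange carton of washing tablets forward, still standing, until its foot has crossed the near line of the blue tape outline; then push it high up so that it topples forward and ends lying flat with its tablet window facing up, wholly within the outline. Only push it: do not squeeze or lift it, and leave everything else on the counter where it is.

Things in the scene. Friction and masses are not known exactly. Their poses are not given: they have to be found in the camera images.
- carton: the orange carton of washing tablets, closed and rigid, about 0.3 kg: 45 mm thick (its x), 80 mm wide (its y), 85 mm high (its z). Origin: centre of its underside. At the start it stands on its 45 x 80 mm foot; its +x points roughly towards the marked outline and its -x face, away from the outline, bears the white panel with the dark tablet window
- zone: flat rectangle of blue tape stuck on the counter (no height), 150 mm long (its x) by 140 mm wide (its y) over the outside of the 12 mm tape. Origin: its centre, on the counter. Its +x points away from the carton: the near line is the 140 mm side at its -x end, its outside edge at x = -75 mm. At the start the carton's leading foot edge stands 40 to 80 mm short of that edge, up to 20 mm off the outline's midline and up to 0.25 rad askew
- toe (a point): middle of the orange carton's leading (+x) foot edge, the edge about which it tips over. Pushed lower than about 30 mm above the counter the carton slides upright; pushed higher than about 50 mm it tips over its far foot edge, and falls by itself once leaning more than about 28 degrees
- window (a point): centre of the orange carton's -x face (the window), 42.5 mm above its foot; faces up once the carton has been tipped over rightly
- foot_left (a point): corner of the orange carton's +x face: foot, on its +y side
- foot_right (a point): corner of the orange carton's +x face: foot, on its -y side
- top_left (a point): corner of the orange carton's +x face: top, 85 mm above the foot, on its +y side
- top_right (a point): corner of the orange carton's +x face: top, 85 mm above the foot, on its -y side
- green_carton: green carton of the same 45 x 80 x 85 mm size, standing; leave alone. Origin: centre of its underside
- detergent: tall blue bottle, 64 mm across, 190 mm high; leave alone. Origin: centre of its underside
- softener: white jar with red lid, 60 mm across, 120 mm high; leave alone. Origin: centre of its underside
- spray_can: plain dark grey metal can, 52 mm across, 150 mm high; leave alone. Origin: centre of its underside
- token_cup: white cup, 72 mm across, 80 mm high; leave alone. Origin: centre of its underside
- lint_brush: blue brush lying on the counter; leave alone. Origin: middle of its length, on its underside
Not all that is in view belongs to the job. There is more than one size of the carton; the job needs the smaller.

How it is judged:
By the outcome, as a careful person would: the job done as asked, in the order asked, and still so for the second after the job is handed in, with the robot touching nothing.
It also fails if it takes over 43 s, if anything falls off the work surface, if the arm or the gripper's body presses on something with over 40 N, if the wrist force passes 120 N, or if a joint passes its speed limit or range.

## Working session

There is one attempt and no reset: what is moved stays moved. The work goes in short steps, Python scripts to look and compute and a tool call to move; the robot and the scene stay as the last step left them, time stands still between calls to the robot, and variables do not carry over. Pictures are saved under pics/ and viewed, at most 10 in all, crops included, and the job is handed in when it is done.

Besides the shell and the picture viewer there is one more tool, called after "Request:" as name(argument=value, ...) on one line, values as JSON. step_arm: Moves the arm, as the interface text tells. Its arguments: {"type":"object","properties":{"series":{"type":"array","items":{"type":"number"}},"jaw":{"type":"number"},"squeeze":{"type":"number"}},"required":["series"]}

```bash
mkdir -p pics; ls; python3 - <<'E'
from plant import bot, viewer
import cv2
for n in ("scene","side"):
    cv2.imwrite(f"pics/{n}0.png",viewer.grab_frame(n)); print(viewer.camera_model(n))
print(viewer.camera_model("wrist"));s=bot.observe();print(s)
E
```

```text
pics
{'fx': 418.2407536905999, 'fy': 418.2407536905999, 'cx': 284.37142029377213, 'cy': 206.94715361224695, 'dist': array([-0.06343621,  0.        ,  0.        ,  0.        ,  0.        ]), 'eye': array([1.22491739, 0.17784245, 1.11001568]), 'orientation': array([-0.16087571,  0.55717461,  0.779975  , -0.23519027])}
{'fx': 500.72880626421085, 'fy': 500.72880626421085, 'cx': 282.0569839629871, 'cy': 214.8603925829585, 'dist': array([-0.18178176,  0.        ,  0.        ,  0.        ,  0.        ]), 'eye': array([ 0.06984344, -1.01374971,  0.8362325 ]), 'orientation': array([-0.45256141,  0.85907082, -0.20960854,  0.11510757])}
{'fx': 314.0531350024438, 'fy': 314.0531350024438, 'cx': 275.91006904278237, 'cy': 208.7451667026026, 'dist': array([0.01211995, 0.        , 0.        , 0.        , 0.        ]), 'tool_from_camera': array([[-4.86156689e-04, -9.63968083e-01, -2.66017478e-01,
         6.85928211e-02],
       [ 9.99999855e-01, -4.06901464e-04, -3.53046707e-04,
         1.14744488e-04],
       [ 2.32082856e-04, -2.66017611e-01,  9.63968141e-01,
        -1.42370747e-01],
       [ 0.00000000e+00,  0.00000000e+00,  0.00000000e+00,
         1.00000000e+00]])}
{'time': 0.1, 'qpos': array([-1.35619374,  0.41181937, -0.01270059,  1.59691842,  0.00559157,
        1.1343309 , -0.08218927]), 'joint_vel': array([-5.30351839e-04, -2.20396102e-03,  7.26687709e-06, -2.07189375e-03,
        2.39874771e-03, -9.53058029e-04, -1.17446238e-03]), 'tau': array([ 2.17787012e-03, -6.01825476e+01,  6.84265103e-01, -3.00087261e+01,
        1.40110138e-02,  6.46673871e-03,  6.50178237e-06]), 'tool_pos': array([0.17432336, 0.59974449, 0.23055474]), 'orientation': array([-5.24376740e-05,  1.40920283e-01,  9.90020684e-01, -7.18357433e-04]), 'contact_force': array([ 0.10141457,  0.67967149, -0.93238473]), 'ft_torque': array([-0.01499397, -0.00535609, -0.0625547 ]), 'grip_force': 0.0, 'opening': 1.0014603002880946}
```

View pics/scene0.png

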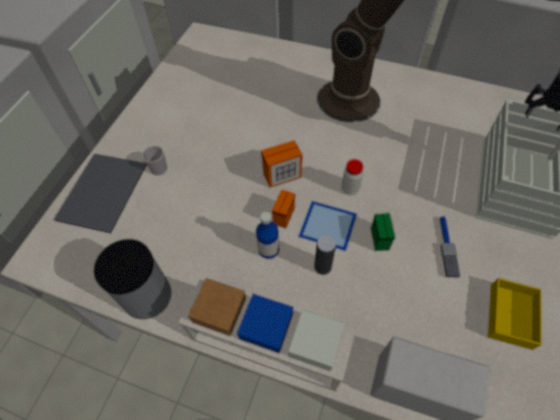

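View pics/side0.png

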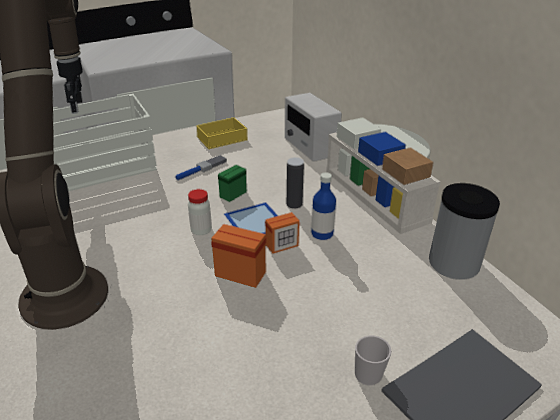

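Candidates: the big orange carton at scene (282,165) / side (240,255), and the small orange carton with a white window panel at scene (284,208) / side (283,233). The green carton is at scene (383,232). I choose the small orange one and check it in a crop.

```bash
cat > h.py <<'E'
import numpy as np, cv2
from scipy.spatial.transform import Rotation as R
from plant import bot, viewer
def pose(n, st=None):
    m=viewer.camera_model(n)
    K=np.array([[m['fx'],0,m['cx']],[0,m['fy'],m['cy']],[0,0,1]])
    if n=='wrist':
        q=st['orientation']; T=np.eye(4); T[:3,:3]=R.from_quat(np.r_[q[1:],q[0]]).as_matrix(); T[:3,3]=st['tool_pos']
        T=T@m['tool_from_camera']; return K,m['dist'],T[:3,:3],T[:3,3]
    q=m['orientation']; return K,m['dist'],R.from_quat(np.r_[q[1:],q[0]]).as_matrix(),m['eye']
def ray(n,px,z,st=None):
    K,d,Rm,e=pose(n,st)
    u=cv2.undistortPoints(np.float64(px).reshape(-1,1,2),K,d).reshape(-1,2)
    v=np.c_[u,np.ones(len(u))]@Rm.T
    return e+v*((z-e[2])/v[:,2])[:,None]
def proj(n,P,st=None):
    K,d,Rm,e=pose(n,st)
    return cv2.projectPoints(np.float64(P).reshape(-1,1,3),cv2.Rodrigues(Rm.T)[0],-Rm.T@e,K,d)[0].reshape(-1,2)
E
python3 - <<'E'
from h import *
a=cv2.imread('pics/scene0.png'); b=cv2.imread('pics/side0.png')
hs=cv2.cvtColor(a,cv2.COLOR_BGR2HSV)
m=cv2.inRange(hs,(100,120,60),(125,255,255)); m[:195]=0;m[255:]=0;m[:,:294]=0;m[:,362:]=0
c=max(cv2.findContours(m,0,2)[0],key=cv2.contourArea); h=cv2.convexHull(c)
p=cv2.approxPolyN(h,4).reshape(-1,2) if hasattr(cv2,'approxPolyN') else 0
print('zone px',p.tolist()); w=ray('scene',p,0);print(w.round(3)[:,:2].tolist(), w.mean(0))
print(np.linalg.norm(w-np.roll(w,1,0),axis=1))
ca=cv2.resize(a[180:260,255:375],None,fx=6,fy=6,interpolation=2)
cb=cv2.resize(b[195:275,205:325],None,fx=6,fy=6,interpolation=2)
cv2.imwrite('pics/c.png',cv2.resize(np.vstack([ca,cb]),(450,600),interpolation=cv2.INTER_AREA))
E
```

```text
zone px [[356, 213], [345, 250], [299, 236], [312, 201]]
[[0.494, 0.15], [0.632, 0.15], [0.63, 0.006], [0.495, 0.005]] [0.56283867 0.07758898 0.        ]
[0.14410785 0.13712087 0.14410546 0.13486962]
```

View pics/c.png

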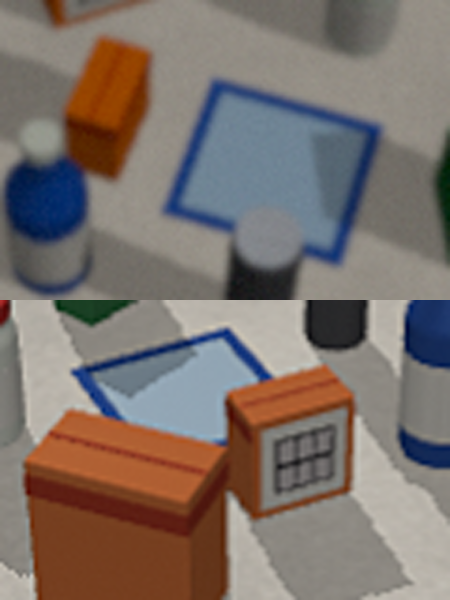

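```bash
python3 - <<'E'
from h import *
np.set_printoptions(precision=3,suppress=True)
s=np.array([(103,38),(150,58),(115,133),(68,108)])/3.75+[255,180]
w=ray('scene',s,.085);print('top scene',w[:,:2].tolist(),w.mean(0),np.linalg.norm(w-np.roll(w,1,0),axis=1))
t=np.array([(228,388),(323,367),(352,402),(258,425)])/3.75+[205,195-80]
w=ray('side',t,.085);print('top side',w[:,:2].tolist(),w.mean(0),np.linalg.norm(w-np.roll(w,1,0),axis=1))
f=np.array([(258,518),(350,490)])/3.75+[205,115]
print('foot side',ray('side',f,0))
z=np.array([(75,372),(228,330)])/3.75+[205,115]; print('zone far corners side',ray('side',z,0))
# others
print('big top (scene px)',ray('scene',[(262,150),(300,143),(303,157),(268,164)],.12))
print('big foot side',ray('side',[(216,274),(263,286)],0), ray('scene',[(270,185),(302,178)],0))
print('det cap scene',ray('scene',[(265,218)],.19),'foot side',ray('side',[(323,238)],0.0))
print('soft',ray('scene',[(355,166)],.12),'can',ray('scene',[(326,242)],.15),'green',ray('scene',[(383,222)],.085))
E
```

```text
top scene [[0.5419247336816265, -0.07691759008551038], [0.5483679580642882, -0.03512153547701263], [0.6236380000891233, -0.038590226623768875], [0.6137010380489484, -0.0807066899155878]] [ 0.582 -0.058  0.085] [0.072 0.042 0.075 0.043]
top side [[0.540134976532187, -0.03760248677053768], [0.6121345941155845, -0.04476359583072542], [0.6093789023044347, -0.09205345951366994], [0.5388535993715807, -0.0866876986019317]] [ 0.575 -0.065  0.085] [0.049 0.072 0.047 0.071]
foot side [[ 0.541 -0.082  0.   ]
 [ 0.615 -0.084  0.   ]]
zone far corners side [[0.495 0.148 0.   ]
 [0.63  0.148 0.   ]]
big top (scene px) [[ 0.441 -0.179  0.12 ]
 [ 0.376 -0.076  0.12 ]
 [ 0.427 -0.05   0.12 ]
 [ 0.488 -0.142  0.12 ]]
big foot side [[ 0.372 -0.092  0.   ]
 [ 0.459 -0.186 -0.   ]] [[ 0.479 -0.144  0.   ]
 [ 0.418 -0.053  0.   ]]
det cap scene [[ 0.71  -0.064  0.19 ]] foot side [[ 0.693 -0.085  0.   ]]
soft [[0.411 0.11  0.12 ]] can [[0.705 0.101 0.15 ]] green [[0.555 0.232 0.085]]
```

```bash
cat >> h.py <<'E'
def goal(p,tilt,yaw=0.):  # tool x = world +y (yawed), tip tilted forward by tilt deg
    b=np.array([[0,1,0],[1,0,0],[0,0,-1.]]).T
    return np.array(p),R.from_euler('z',yaw,degrees=True)*R.from_matrix(b)*R.from_euler('y',tilt,degrees=True)
def delta(p,tilt,yaw=0.,frm=None):
    if frm is None:
        s=bot.observe(); q=s['orientation']; frm=(s['tool_pos'],R.from_quat(np.r_[q[1:],q[0]]))
    P,Q=goal(p,tilt,yaw)
    print(np.r_[frm[1].inv().apply(P-frm[0]),(frm[1].inv()*Q).as_rotvec()].round(3).tolist()); return P,Q
E
python3 - <<'E'
from h import *
delta([.3,.4,.33],0); delta([.57,-.175,.25],25)
E
```

```text
[-0.176, -0.157, -0.099, -0.001, 0.001, 1.288]
[-0.596, -0.634, -0.018, -0.282, 0.375, 1.266]
```

Request:
step_arm(series=[0, 0, -0.04, 0, 0, 0, 0, 0, -0.08, 0, 0, 0, 0, 0, -0.1, 0, 0, 0.05, -0.03, -0.03, -0.1, 0, 0, 0.15, -0.06, -0.06, -0.1, 0, 0, 0.25, -0.09, -0.09, -0.1, 0, 0, 0.35, -0.12, -0.12, -0.1, 0, 0, 0.45, -0.15, -0.15, -0.1, 0, 0, 0.55, -0.18, -0.18, -0.1, 0, 0, 0.65, -0.21, -0.21, -0.1, 0, 0, 0.75, -0.24, -0.24, -0.1, 0, 0, 0.85, -0.27, -0.27, -0.1, 0, 0, 0.95, -0.3, -0.3, -0.1, 0, 0, 1.05, -0.33, -0.33, -0.1, 0, 0, 1.15, -0.36, -0.36, -0.1, 0, 0, 1.25, -0.39, -0.4, -0.1, 0, 0, 1.288, -0.42, -0.43, -0.1, 0, 0, 1.288, -0.45, -0.46, -0.1, 0, 0, 1.288, -0.47, -0.49, -0.1, 0, 0, 1.288, -0.49, -0.52, -0.1, 0, 0, 1.288], jaw=150)

```text
time: 1.77
tool_pos: [0.498, -0.0307, 0.3313]
orientation: [0.0, 0.707, 0.707, 0.0]
contact_force: [1.1, -0.1, 0.2]
opening: 0.415
grip_force: 0.0
```

```bash
python3 - <<'E'
from h import *
s=bot.observe();print(s['time'],s['tool_pos'],s['orientation'],s['qpos'].round(2),s['opening'])
delta([.57,-.185,.25],25)
E
```

```text
1.7667 [ 0.49795916 -0.03074277  0.33126964] [8.19547657e-05 7.06861292e-01 7.07352169e-01 1.27423147e-04] [-0.64  0.12  0.68  1.78 -0.08  1.27  0.06] 0.4150207288811584
[-0.154, 0.072, 0.081, 0.0, 0.436, 0.001]
```

Request:
step_arm(series=[-0.03, 0.02, 0, 0, 0.1, 0, -0.06, 0.04, 0, 0, 0.2, 0, -0.1, 0.06, 0, 0, 0.3, 0, -0.13, 0.07, 0.02, 0, 0.4, 0, -0.154, 0.072, 0.05, 0, 0.436, 0, -0.154, 0.072, 0.08, 0, 0.436, 0, -0.154, 0.072, 0.08, 0, 0.436, 0, -0.154, 0.072, 0.08, 0, 0.436, 0])

```text
time: 2.43
tool_pos: [0.5686, -0.1831, 0.2492]
orientation: [-0.155, 0.691, 0.689, 0.152]
contact_force: [0.2, 0.9, 1.2]
opening: 0.41
grip_force: 0.0
```

```bash
python3 - <<'E'
from h import *
s=bot.observe();print(s['time'],s['tool_pos'],s['qpos'].round(2))
im=viewer.grab_frame('wrist'); cv2.imwrite('pics/w1.png',im)
f=goal(s['tool_pos'],25)
delta([.575,-.15,.012],25); 
print(proj('wrist',[[.54,-.083,.085],[.617,-.083,.085],[.54,-.083,0],[.617,-.083,0],[.575,-.15,0]],s))
E
```

```text
2.4333 [ 0.56856135 -0.18309492  0.24919736] [-0.    0.55  0.7   1.56 -0.68  1.49  0.84]
[-0.072, 0.006, 0.231, -0.001, -0.001, -0.0]
[[250.72869013 167.54342032]
 [323.24688518 167.26028026]
 [256.10634347 186.51360426]
 [314.05254692 186.30697832]
 [282.73462734 236.8739034 ]]
```

View pics/w1.png

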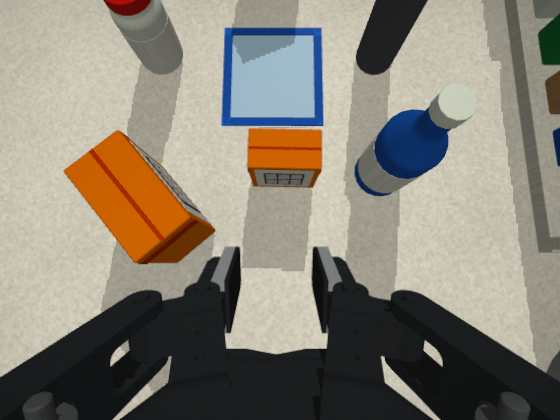

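The wrist view confirms it: the small orange carton is at (285,158), with its window panel facing the gripper and the outline right behind it, from (222,125) to (321,28). The big carton and the bottle stand clear on either side. Next I measure it from this view.

```bash
python3 - <<'E'
from h import *
np.set_printoptions(precision=4,suppress=True)
s=bot.observe(); im=cv2.imread('pics/w1.png'); hs=cv2.cvtColor(im,cv2.COLOR_BGR2HSV)
m=cv2.inRange(hs,(100,150,60),(125,255,255)); m[:,:200]=0;m[:,340:]=0;m[140:]=0
h=cv2.convexHull(max(cv2.findContours(m,0,2)[0],key=cv2.contourArea)); p=cv2.approxPolyN(h,4).reshape(-1,2)
print(p.tolist()); w=ray('wrist',p,0,s); print(w[:,:2],w.mean(0))
m=cv2.inRange(hs,(3,150,60),(18,255,255)); m[:,:235]=0;m[:,335:]=0;m[:120]=0;m[200:]=0
h=cv2.convexHull(max(cv2.findContours(m,0,2)[0],key=cv2.contourArea)); p=cv2.approxPolyN(h,6).reshape(-1,2); print(p.tolist())
print(ray('wrist',p,.085,s)[:,:2]); print(ray('wrist',p,0,s)[:,:2])
E
```

```text
[[320, 28], [322, 125], [222, 125], [225, 28]]
[[0.6324 0.1548]
 [0.6318 0.0052]
 [0.4937 0.0053]
 [0.494  0.1549]] [0.563  0.0801 0.    ]
[[321, 130], [321, 169], [312, 186], [253, 185], [248, 170], [248, 128]]
[[ 0.6174 -0.0393]
 [ 0.6164 -0.0833]
 [ 0.6064 -0.102 ]
 [ 0.544  -0.1009]
 [ 0.5384 -0.0844]
 [ 0.5378 -0.0369]]
[[ 0.6303 -0.0021]
 [ 0.629  -0.0577]
 [ 0.6164 -0.0812]
 [ 0.5375 -0.0798]
 [ 0.5305 -0.059 ]
 [ 0.5297  0.0009]]
```

Request:
step_arm(series=[-0.012, 0.002, 0.038, 0, 0, 0, -0.024, 0.004, 0.077, 0, 0, 0, -0.036, 0.006, 0.115, 0, 0, 0, -0.048, 0.008, 0.154, 0, 0, 0, -0.056, 0.009, 0.18, 0, 0, 0, -0.064, 0.009, 0.205, 0, 0, 0, -0.068, 0.009, 0.22, 0, 0, 0, -0.072, 0.009, 0.231, 0, 0, 0, -0.072, 0.009, 0.231, 0, 0, 0, -0.072, 0.009, 0.231, 0, 0, 0])

```text
time: 3.32
tool_pos: [0.5796, -0.1504, 0.0129]
orientation: [-0.152, 0.69, 0.691, 0.153]
contact_force: [-0.4, -0.4, -0.2]
opening: 0.413
grip_force: 0.0
```

```bash
python3 - <<'E'
from h import *
s=bot.observe();print(s['time'],s['tool_pos'],s['qpos'].round(2))
p=np.array(s['tool_pos'])
delta([.5775,-.1,.012],25);delta([.5775,-.088,.012],25);delta([.563,-.019,.012],25)
E
```

```text
3.3167 [ 0.57956052 -0.15042323  0.01294383] [ 0.03  0.82  0.56  1.73 -0.89  1.13  1.06]
[0.045, -0.002, 0.022, 0.001, 0.001, 0.002]
[0.056, -0.002, 0.027, 0.001, 0.001, 0.002]
[0.119, -0.016, 0.056, 0.001, 0.001, 0.002]
```

Request:
step_arm(series=[0.016, 0, 0.008, 0, 0, 0, 0.032, -0.001, 0.016, 0, 0, 0, 0.044, -0.002, 0.021, 0, 0, 0, 0.049, -0.002, 0.024, 0, 0, 0, 0.053, -0.002, 0.026, 0, 0, 0, 0.056, -0.002, 0.027, 0, 0, 0, 0.059, -0.003, 0.028, 0, 0, 0, 0.062, -0.003, 0.03, 0, 0, 0, 0.066, -0.004, 0.031, 0, 0, 0, 0.07, -0.005, 0.033, 0, 0, 0, 0.074, -0.006, 0.035, 0, 0, 0, 0.078, -0.007, 0.037, 0, 0, 0, 0.082, -0.008, 0.039, 0, 0, 0, 0.086, -0.009, 0.041, 0, 0, 0, 0.09, -0.01, 0.042, 0, 0, 0, 0.094, -0.011, 0.044, 0, 0, 0, 0.097, -0.012, 0.046, 0, 0, 0, 0.1, -0.013, 0.047, 0, 0, 0, 0.1, -0.013, 0.047, 0, 0, 0])

```text
time: 4.9
tool_pos: [0.565, -0.0387, 0.011]
orientation: [-0.154, 0.69, 0.691, 0.153]
contact_force: [-0.3, -1.3, 1.2]
opening: 0.414
grip_force: 0.1
```

```bash
python3 - <<'E'
from h import *
np.set_printoptions(precision=4,suppress=True)
s=bot.observe();print(s['time'],s['tool_pos'],s['contact_force'])
im=viewer.grab_frame('scene'); cv2.imwrite('pics/s2.png',im)
im2=viewer.grab_frame('wrist'); v=np.hstack([cv2.resize(im[180:260,255:375],(600,400),interpolation=2)[:, :400],cv2.resize(im2,(400,300))[0:300] if 0 else cv2.resize(im2,(400,400))])
cv2.imwrite('pics/s2v.png',v); cv2.imwrite('pics/w2.png',im2)
E
```

```text
4.9 [ 0.565  -0.0387  0.011 ] [-0.2866 -1.3135  1.1904]
```

View pics/s2v.png

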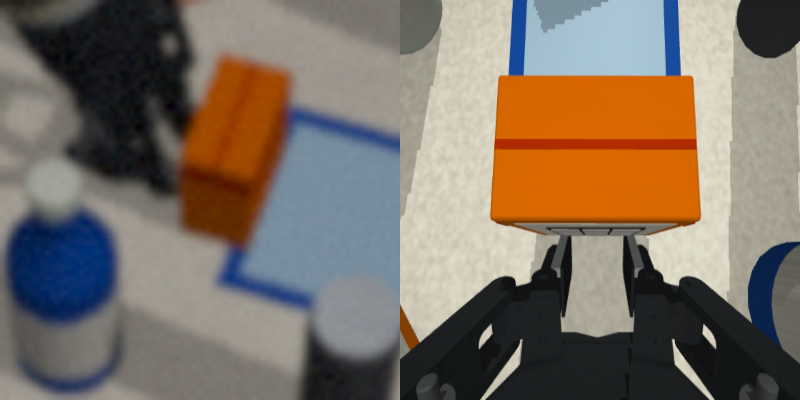

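The carton is still upright, with its top at wrist-panel (495–700, 75–222). It has moved squarely and its foot is now over the near line. I measure its top face.

```bash
cat > m.py <<'E'
from h import *
np.set_printoptions(precision=4,suppress=True)
def top(im,s,z=.085):
    m=cv2.inRange(cv2.cvtColor(im,cv2.COLOR_BGR2HSV),(0,150,90),(18,255,255)); 
    c=max(cv2.findContours(m[:, 80:],0,2,offset=(80,0))[0],key=cv2.contourArea)
    p=cv2.approxPolyN(cv2.convexHull(c),4).reshape(-1,2); print(p.tolist()); print(ray('wrist',p,z,s)[:,:2])
E
python3 - <<'E'
from m import *
s=bot.observe(); top(cv2.imread('pics/w2.png'),s)
delta([.563,-.02,.012],25)
E
```

```text
[[410, 80], [422, 246], [124, 246], [138, 79]]
[[ 0.6026  0.0136]
 [ 0.6024 -0.034 ]
 [ 0.5239 -0.034 ]
 [ 0.5241  0.0139]]
[0.018, -0.002, 0.007, -0.001, -0.001, 0.001]
```

Request:
step_arm(series=[0.005, 0, 0.002, 0, 0, 0, 0.009, 0, 0.004, 0, 0, 0, 0.013, 0, 0.006, 0, 0, 0, 0.016, 0, 0.0075, 0, 0, 0, 0.019, 0, 0.009, 0, 0, 0, 0.019, 0, 0.009, 0, 0, 0, 0.019, 0, 0.009, 0, 0, 0, 0.014, 0, 0.007, 0, 0, 0, 0, 0, 0, 0, 0, 0, -0.009, 0, -0.004, 0, 0, 0, 0, 0, -0.025, 0, 0, 0, 0.013, 0, -0.052, 0, 0, 0, 0.013, 0, -0.052, 0, 0, 0, 0.013, 0, -0.052, 0, 0, 0])

```text
time: 6.17
tool_pos: [0.5666, -0.0525, 0.0652]
orientation: [-0.151, 0.691, 0.69, 0.154]
contact_force: [0.4, 0.6, -0.8]
opening: 0.412
grip_force: 0.0
```

```bash
python3 - <<'E'
from m import *
s=bot.observe();print(s['time'],s['tool_pos'],s['contact_force'])
im=viewer.grab_frame('wrist'); cv2.imwrite('pics/w3.png',im); top(im,s)
delta([.563,-.022,.064],25); delta([.563,.02,.064],25)
E
```

```text
6.1667 [ 0.5666 -0.0525  0.0652] [ 0.4215  0.6123 -0.8166]
[[354, 79], [360, 201], [184, 201], [189, 79]]
[[ 0.6027  0.0345]
 [ 0.6029 -0.0246]
 [ 0.5244 -0.0245]
 [ 0.5242  0.0345]]
[0.027, -0.003, 0.013, 0.002, 0.001, -0.001]
[0.065, -0.003, 0.03, 0.002, 0.001, -0.001]
```

Request:
step_arm(series=[0.014, -0.002, 0.006, 0, 0, 0, 0.024, -0.003, 0.011, 0, 0, 0, 0.028, -0.003, 0.013, 0, 0, 0, 0.031, -0.003, 0.0145, 0, 0, 0, 0.034, -0.003, 0.016, 0, 0, 0, 0.037, -0.003, 0.017, 0, 0, 0, 0.04, -0.003, 0.0185, 0, 0, 0, 0.043, -0.003, 0.02, 0, 0, 0, 0.046, -0.003, 0.0215, 0, 0, 0, 0.049, -0.003, 0.023, 0, 0, 0, 0.052, -0.003, 0.024, 0, 0, 0, 0.055, -0.003, 0.0255, 0, 0, 0, 0.058, -0.003, 0.027, 0, 0, 0, 0.061, -0.003, 0.0285, 0, 0, 0, 0.064, -0.003, 0.03, 0, 0, 0, 0.067, -0.003, 0.031, 0, 0, 0, 0.067, -0.003, 0.031, 0, 0, 0, 0.067, -0.003, 0.031, 0, 0, 0])

```text
time: 7.72
tool_pos: [0.5625, 0.0237, 0.064]
orientation: [-0.153, 0.69, 0.69, 0.153]
contact_force: [0.4, -0.5, -0.2]
opening: 0.413
grip_force: 0.0
```

```bash
python3 - <<'E'
from m import *
s=bot.observe();print(s['time'],s['tool_pos'],s['contact_force'])
im2=viewer.grab_frame('wrist'); im=viewer.grab_frame('side'); cv2.imwrite('pics/v4.png',np.hstack([cv2.resize(im[130:290,170:340],(400,400),interpolation=2),cv2.resize(im2,(400,400))]))
E
```

```text
7.7167 [0.5625 0.0237 0.064 ] [ 0.3747 -0.4785 -0.2001]
```

View pics/v4.png

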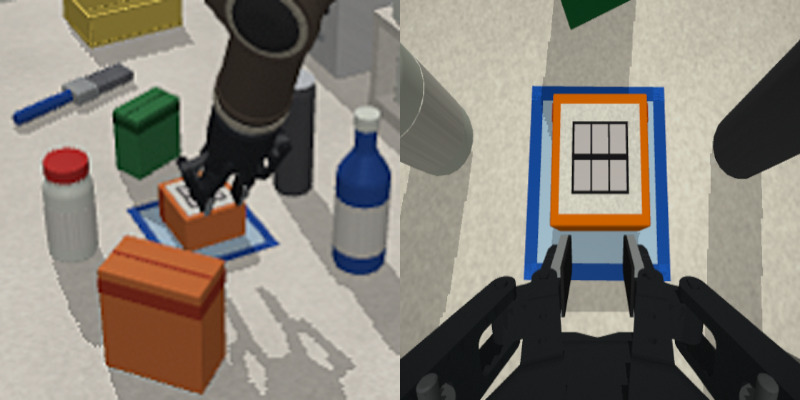

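The carton has toppled and lies inside the outline with its window up (wrist panel 551–650, 95–230). I measure its margins, then back the arm away.

Request:
step_arm(series=[-0.014, 0, -0.035, 0, 0, 0, -0.028, 0, -0.07, 0, 0, 0, -0.04, 0, -0.105, 0, 0, 0, -0.048, 0, -0.133, 0, 0, 0, -0.048, 0, -0.133, 0, 0, 0, -0.048, 0, -0.133, 0, 0, 0, -0.048, 0, -0.133, 0, 0, 0])

```text
time: 8.4
tool_pos: [0.5622, -0.0754, 0.1636]
orientation: [-0.154, 0.69, 0.69, 0.153]
contact_force: [-0.0, 0.7, -0.8]
opening: 0.412
grip_force: 0.0
```

```bash
python3 - <<'E'
from m import *
s=bot.observe();print(s['time'],s['tool_pos'])
im=viewer.grab_frame('wrist'); cv2.imwrite('pics/w5.png',im)
m=cv2.inRange(cv2.cvtColor(im,cv2.COLOR_BGR2HSV),(0,150,90),(18,255,255))
m[:,:215]=0; m[:,345:]=0
c=max(cv2.findContours(m,0,2)[0],key=cv2.contourArea); p=cv2.approxPolyN(cv2.convexHull(c),4).reshape(-1,2)
print(p.tolist(),ray('wrist',p,.045,s)[:,:2])
E
```

```text
8.4 [ 0.5622 -0.0754  0.1636]
[[320, 57], [321, 154], [236, 154], [238, 57]] [[0.6036 0.1213]
 [0.6023 0.0233]
 [0.5243 0.0234]
 [0.5243 0.1214]]
```

View pics/w5.png

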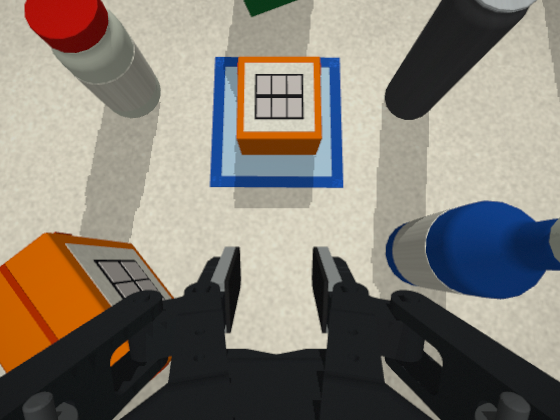

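The carton lies flat with its window up at (279,95), spanning about y 0.036–0.121 and x 0.524–0.603. The outline spans y 0.005–0.155 and x 0.494–0.632, so the margins are about 30 mm. Nothing else has moved and the arm is clear.

```bash
python3 -c "
from plant import bot
print(bot.sign_off())"
```

```text
the job is handed in; nothing more can be done
None
```

The small orange carton was slid upright over the near line, then toppled forward; it lies flat with its window up, about 30 mm inside the outline on every side, and the job was handed in after about 8.5 s with nothing else seen to move.

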